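# Index the setting turntable and pin it

### The job

Turn the jeweller's indexing turntable (it has a bar handle) the shorter way round until the drilled ear on its rim stands over the bored post. Then take the steel locking pin from its wooden block, put it down through the ear's collar into the post and press it home until its head bears on the collar with a firm push of 18 to 24 N, held for half a second and never over 32 N, and let go. Leave the other things on the bench where they are.

Things in the scene. Friction and masses are not known exactly. Their poses are not given: they have to be found in the camera images.
- head: Fixed grey pedestal of the turntable, round foot 104 mm across; place and yaw differ from run to run. Origin on the turning axis at bench level, z up; x is the ear's direction when joint dial reads 0. The two posts stand 90 mm from the axis at +1.9 and -1.9 rad from x; which of them is the bored one changes.
- dial (a joint): Angle of the steel turntable, rad, growing anticlockwise from above; no stops: it turns on past a full turn. -0.8 to 0.8 at the start. It stays where left; friction of 0.15 N m resists. Disc 140 mm across, 10 mm thick, top 62 mm above the bench, five brass rings on it (up to 15 mm high). Going the longer way, past the point half a turn from the bored post, fails.
- bar (a point): Middle of the turntable's black bar handle, on the turning axis, 97 mm above the bench. The bar is 46 mm long, 14 mm wide, 32 mm high (81 to 113 mm above the bench) and points along the ear's direction, the point's x axis. Below it a hub 36 mm across reaches down to the disc.
- eye (a point): Centre of the hole in the turntable's one projecting ear, on the ear's top face, 62 mm above the bench, 90 mm from the axis; x points away from the axis. Ear 34 mm across, 10 mm thick, hole 13.5 mm. A brass stop collar around the hole (31 mm across, hole 14 mm) stands 2 to 15 mm proud of the ear: its setting is not measured and differs each time; pushing up to 32 N does not shift it.
- bored_post: Fixed round steel post, 36 mm in diameter, 48 mm high, with a 13.5 mm hole down its middle; origin at bench level on its axis, z up. The ear passes 4 mm above it. In the hole is a friction-held plug, top 16 to 20 mm below the mouth: the pin pushes it down, taking about 6 N all the way, until its head meets the collar.
- plain_post: Fixed round steel post of the same size, solid on top, without a hole: not the target. Origin at bench level on its axis.
- pin: Loose steel pin, 70 to 120 g, 82 mm long, z up, origin at its tip. Shank 12 mm in diameter, 52 mm long, tapering to 8.4 mm in its lowest 5 mm; head (grip) above it 22 mm in diameter, 30 mm high. Hangs by its head in pin_block, tip 6 mm above the bench. Home: head on the collar, tip 12 to 25 mm above the bench depending on the collar. Over 32 N from post or turntable spoils it.
- pin_block: Fixed wooden block 60 x 60 x 58 mm with a 16 mm hole through its middle in which the pin is parked; origin at bench level under its middle. A wooden block of the same footprint with burrs in it stands elsewhere: leave it alone.
- hammer: Small hammer 220 mm long, lying. Loose, not needed: leave it.
- graver: Wood-handled graver 150 mm long, lying. Loose, not needed: leave it.
- dish: White ceramic dish 60 mm across, 24 mm high. Loose, not needed: leave it.
- tin: Flat red box 70 x 45 x 22 mm. Loose, not needed: leave it.
- flux: White bottle 48 mm across, 120 mm high. Loose, not needed: leave it.
- jar: Amber glass jar 56 mm across, 65 mm high. Loose, not needed: leave it.
- charcoal: Soldering brick 110 x 70 x 30 mm. Loose, not needed: leave it.
There are look-alikes about, which are no part of the job. Leave any green look-alike of the pin alone.

How it is judged:
On the way, in this order (a step that is already met when the one before it is completed fails the run):
1. the ear's hole stands over the bored post (within 6 mm) with the pin not yet in (horizontal distance between eye and bored_post below 0.006 m and not (horizontal distance between pin and bored_post below 0.02 m)), for 0.2 s.
2. the pin is in the bored post and its head is pressed on the ear's collar (over 9 N there) (horizontal distance between each of pin, eye and bored_post below 0.004 m and z of pin in the frame of bored_post below 0.027 m and angle between pin's own z axis and vertical below 0.08 rad and contact force between pin and head above 9 N), for 0.2 s.
At the end, for the whole second after the job is handed in: The ear's hole stands over the bored post (within 4 mm) with the pin through both, upright within 0.08 rad, on the post's axis within 4 mm, its tip no more than 27 mm above the bench, at rest and released (horizontal distance between each of pin, eye and bored_post below 0.004 m and z of pin in the frame of bored_post below 0.027 m and angle between pin's own z axis and vertical below 0.08 rad and linear speed of pin below 0.02 m/s and contact force between the fingers and pin below 0.1 N); the robot touches nothing.
It fails at once if the turntable is taken the longer way round, past the point opposite the bored post ((y of bored_post in the frame of head above 0 m and value of joint dial below -1.2 rad) or (y of bored_post in the frame of head below 0 m and value of joint dial above 1.2 rad)).
It fails at once if the pin is forced: more than 32 N between it and the turntable or the post with its plug (contact force between pin and head above 32 N or contact force between pin and bored_post above 32 N or contact force between pin and plain_post above 32 N).
It fails at once if a bystander is disturbed (moved more than 25 mm) (distance of any of hammer, graver, dish, tin, flux, jar, charcoal from where it was at the start of the episode above 0.025 m).
It also fails if it takes over 72 s, if anything falls off the work surface, if the arm or the gripper's body presses on something with over 40 N, if the wrist force passes 120 N, or if a joint passes its speed limit or range.

### The arm

A 7-joint arm with a two-finger parallel gripper is mounted at the origin on the work surface. World frame = base frame: x ahead of the robot, y to its left, z up, the work surface at z = 0. Lengths are in m, angles in rad, forces in N, time in s.
With the tool pointing down it reaches from about 0.4 to 0.85 m from the base axis. Payload 4.5 kg.
Tool frame: the origin (TCP) lies where the fingers leave the gripper's body, on its centre line; the fingertips stand 64 mm ahead of it and the grasp point (between the pads) lies 45 mm ahead of it; z points along the fingers, y is the line along which they close (so a half turn about z gives the same grasp; the last joint's range is limited). The gripper opens to 88 mm and grips with 3 to 60 N. Pads are 18 mm wide; open, the fingers measure 123 mm over their backs; the gripper's body (75 mm by 187 mm) begins 45 mm behind the grasp point.
Start: joints at [-1.295, 0.689, -0.195, 1.565, 0.157, 0.902, -0.215], TCP at [0.15, 0.607, 0.303] pointing down, gripper open.
Joint ranges: [-3.01, 3.01], [-0.46, 2.08], [-1.47, 1.51], [0.13, 2.56], [-1, 4.14], [0.04, 2.09], [-2.66, 2.66]. Speed limits (rad/s): [2.57, 2.57, 3.14, 3.14, 3.14, 3.14, 3.14].

### API

Orientations are given as a unit quaternion [x, y, z, w].
In Python, from plant import r gives the robot as it stands.
- The arm moves only by the tool play_rows, never from a script. Its arguments are lists of equal length, an entry for each row: "translation": the shift along the tool's x, y, z in m, a list of three; "delta_rot": the turn, a rotation vector about the tool's x, y, z in degrees, a list of three; "grip": the opening, from -1 (shut) to 1 (fully open). In form: {"translation": [[x, y, z], ...], "delta_rot": [[rx, ry, rz], ...], "grip": [grip, ...]}. A call has 1 to 20 rows; each row shifts and turns the commanded pose from where the row before left it, along the tool's axes as they then stand; what a row does not reach is not made up. A row lasts 1/8 s, in which the tool goes at most 62.5 mm and 10.7 degrees, less where a joint would pass 70% of its speed; a pose out of reach is approached as far as the arm can. A call with a gripper value outside its range is refused whole. The fingers move at their own pace and stop on an object; "squeeze" is the grip in N (left out, the last holds). Time passes only in rows, so rows that do not move let the fingers close. It gives the time, the measured TCP pose, the force, the opening and the grip force at its end, in the units of the state.
- r.get_state(): the state, without advancing time (a new reading comes with each control period).
- r.snapshot(name): name is "side" or "top" or "wrist"; returns the picture (480x640x3 uint8, blue, green, red); there is no depth.
- r.get_calibration(name): a dict with "intrinsics" (3x3 intrinsics, pixels), "eye" and "rotation" of the camera in the world. Camera axes: x right, y up, looking along -z (the intrinsics and any distortion apply to the point x, -y, -z); pixel columns grow to the right and rows downward; lengths in m; the calibration is good to about 2 mm. A picture is of the moment at which its call begins: read the wrist's pose just before it. get_calibration takes no time and is no camera call; for the wrist camera it gives the pose at the moment of the call.
- r.finish_job(): hands the job in; it is judged then, once.
Trained networks look in the newest picture that a camera, given by its name, has taken for a name from the list of things; names that differ only in an ending like _2 or _b are one class to them, and where a whole thing is asked for, a point or a joint stands for the part that bears it (a point fixed in the world has none). Each returns a list of dicts, best first, with "confidence" (0 to 1); they miss things now and then, are a little off and sometimes report something else, mostly with a low value. They report only what shows in the picture. A call takes as long as a camera call. They do not tell look-alikes from the thing itself.
- r.look_for(camera, target): "point" ([x, y, z] in m, in world coordinates, good to about 4 mm: the middle of the surface that is visible of it).
- r.silhouettes(camera, target): "pixels" (480x640 bool, what is visible of it).
The state is a dict: "clock": time; "q": joint angles; "qd": joint speeds; "joint_torque": joint torques, N m; "tool_pos": TCP position; "eef_rot": TCP orientation; "contact_force": force on the tool from outside, world axes, zero at the start; "moment": the same for the moment, N m; "opening": opening from 0.0 (shut) to 1.0 (fully open); "finger_force": force on a finger pad.
Only numpy, scipy, OpenCV 4.12 (cv2) and the standard library are available. Lean on these libraries where they do the work, as an engineer would, in place of code of your own. Each camera call takes 0.05 s, during which the arm holds its last target. There are 200 camera calls.

## Working session

There is one attempt and no reset: what is moved stays moved. The work goes in short steps, Python scripts to look and compute and a tool call to move; the robot and the scene stay as the last step left them, time stands still between calls to the robot, and variables do not carry over. Pictures are saved under pics/ and viewed, at most 12 in all, crops included, and the job is handed in when it is done.

Besides the shell and the picture viewer there is one more tool, called after ">>>" by a JSON object that holds its "method" and its "body". play_rows: Moves the arm, as the interface text tells. Its arguments: {"type":"object","properties":{"translation":{"type":"array","items":{"type":"array","items":{"type":"number"}}},"delta_rot":{"type":"array","items":{"type":"array","items":{"type":"number"}}},"grip":{"type":"array","items":{"type":"number"}},"squeeze":{"type":"number"}},"required":["translation","delta_rot","grip"]}

```bash
ls; mkdir -p pics; python3 - <<'E'
from plant import r
import cv2,numpy as np
for c in("top","side"):
    im=r.snapshot(c); cv2.imwrite(f"pics/{c}0.png",im)
    k=r.get_calibration(c); print(c,np.round(k["intrinsics"],1).tolist(),np.round(k["eye"],3),np.round(k["rotation"],3).tolist(),[x for x in k if x not in("intrinsics","eye","rotation")])
    for n in["head","bar","eye","bored_post","plain_post","pin","pin_block"]:
        print(n,[(np.round(d["point"],3).tolist(),round(d["confidence"],2)) for d in r.look_for(c,n)][:4])
s=r.get_state();print({k:np.round(v,3).tolist() for k,v in s.items()})
E
```

```text
pics
top [[505.3, 0.0, 321.5], [0.0, 505.3, 250.8], [0.0, 0.0, 1.0]] [ 0.361 -0.054  1.353] [-0.036, 0.045, 0.713, -0.699] []
head [([0.543, 0.025, 0.06], 0.66)]
bar []
eye [([0.637, 0.012, 0.044], 0.73), ([0.544, 0.022, 0.064], 0.58)]
bored_post [([0.473, -0.032, 0.046], 0.66)]
plain_post [([0.634, 0.013, 0.048], 0.43)]
pin [([0.56, 0.237, 0.08], 0.66), ([0.543, 0.316, 0.085], 0.41)]
pin_block [([0.542, 0.306, 0.054], 0.72)]
side [[571.4, 0.0, 324.0], [0.0, 571.4, 238.8], [0.0, 0.0, 1.0]] [0.416 0.909 0.649] [-0.022, 0.502, 0.863, -0.054] []
head [([0.543, 0.046, 0.064], 0.63)]
bar [([0.548, 0.042, 0.061], 0.96), ([0.734, -0.239, 0.042], 0.24)]
eye [([0.546, 0.045, 0.062], 0.64)]
bored_post [([0.465, -0.013, 0.034], 0.79)]
plain_post [([0.64, 0.029, 0.034], 0.75)]
pin [([0.566, 0.243, 0.067], 0.59), ([0.548, 0.327, 0.084], 0.57)]
pin_block [([0.544, 0.341, 0.05], 0.56)]
{'clock': 0.8, 'q': [-1.295, 0.689, -0.195, 1.565, 0.157, 0.902, -0.215], 'qd': [0.001, -0.0, 0.001, 0.001, 0.0, 0.0, 0.0], 'joint_torque': [-0.0, -52.745, -1.267, -15.374, -0.052, -0.001, 0.0], 'tool_pos': [0.15, 0.607, 0.303], 'eef_rot': [0.121, 0.993, 0.0, -0.0], 'contact_force': [0.024, -0.706, -0.962], 'moment': [-0.025, -0.025, 0.031], 'finger_force': 0.0, 'opening': 0.997}
```

View pics/top0.png

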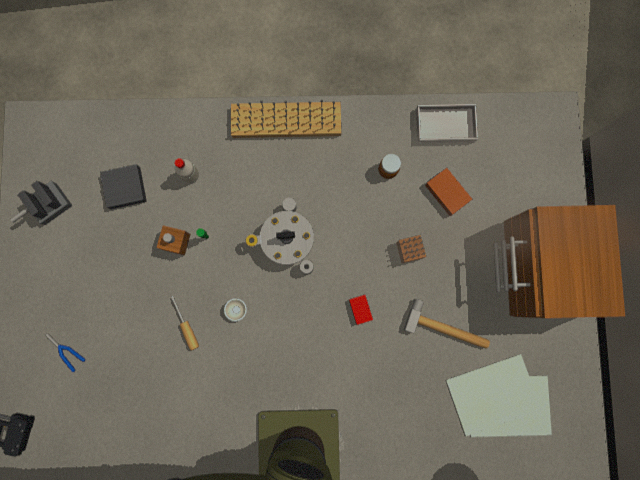

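View pics/side0.png

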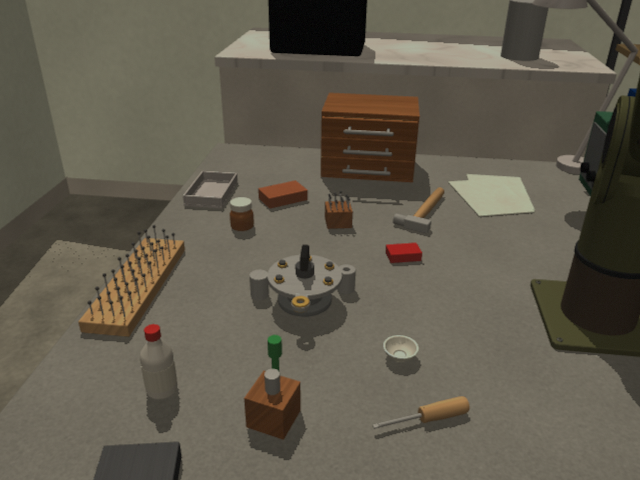

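Candidates for the pin: the steel pin in the wooden block, top (168,238) / side (272,378), and the green look-alike, top (202,233) / side (275,346). I choose the grey steel one in the block. For the post, the one with a hole is at top (306,267) and the solid one is at (289,204). The ear is at (251,240), and the burr block at (411,249) is not to be touched.

```bash
cat > h.py <<'E'
from plant import r
import cv2,numpy as np
from scipy.spatial.transform import Rotation as Ro
def cal(c):
    k=r.get_calibration(c); q=k["rotation"]
    R=Ro.from_quat(q).as_matrix() if np.size(q)==4 else np.array(q)
    return np.array(k["intrinsics"]),np.array(k["eye"]),R
def proj(K,e,R,p):
    v=R.T@(np.array(p)-e); v=np.array([v[0],-v[1],-v[2]]); return (K@v)[:2]/v[2]
def ray(K,e,R,uv):
    v=np.linalg.inv(K)@[uv[0],uv[1],1]; return R@[v[0],-v[1],-v[2]]
def onz(K,e,R,uv,z):
    d=ray(K,e,R,uv); return e+d*(z-e[2])/d[2]
def tri(obs): # [(K,e,R,uv)]
    A=np.zeros((3,3));b=np.zeros(3)
    for K,e,R,uv in obs:
        d=ray(K,e,R,uv);d/=np.linalg.norm(d);P=np.eye(3)-np.outer(d,d);A+=P;b+=P@e
    return np.linalg.solve(A,b)
def st():
    s=r.get_state(); R=Ro.from_quat(s["eef_rot"]); return s,np.array(s["tool_pos"]),R
def yaw(R): x=R.as_matrix()[:,0]; return np.degrees(np.arctan2(x[1],x[0]))
def go(target,yawdeg=None):
    """tool-frame shift (m) at present attitude and rotvec (deg) to tool-down with tool x at yawdeg"""
    s,p,R=st(); t=R.inv().apply(np.array(target)-p)
    y=np.radians(yaw(R) if yawdeg is None else yawdeg)
    M=np.array([[np.cos(y),np.sin(y),0],[np.sin(y),-np.cos(y),0],[0,0,-1]]).T
    rv=(R.inv()*Ro.from_matrix(M)).as_rotvec(degrees=True)
    print("shift",np.round(t,4),"rot",np.round(rv,2),"yaw now",round(yaw(R),2),"q",np.round(s["q"],2),"t",s["clock"]); return t,rv
E
python3 - <<'E'
from h import *
K,e,R=cal("wrist"); s,p,T=st()
print(K,T.inv().apply(e-p),T.inv().as_matrix()@R)
go([0.5,0.03,0.33],95)
go([0.45,0.2,0.33],95)
E
```

```text
[[352.8627025    0.         317.47323287]
 [  0.         352.8627025  237.46333353]
 [  0.           0.           1.        ]] [ 0.07646268  0.00025636 -0.08269238] [[ 1.13933310e-03  9.55346862e-01  2.95484474e-01]
 [ 9.99999260e-01 -1.21446636e-03  7.07460638e-05]
 [ 4.26442982e-04  2.95484175e-01 -9.55347539e-01]]
shift [-0.4783 -0.4762 -0.0273] rot [ 1.000e-02 -1.000e-02  7.115e+01] yaw now 166.15 q [-1.3   0.69 -0.19  1.57  0.16  0.9  -0.22] t 0.8
shift [-0.3891 -0.3231 -0.0273] rot [ 1.000e-02 -1.000e-02  7.115e+01] yaw now 166.15 q [-1.3   0.69 -0.19  1.57  0.16  0.9  -0.22] t 0.8
```

```bash
python3 - <<'E'
from h import *
go([0.53,0.31,0.33],90)
E
```

```text
shift [-0.4404 -0.1972 -0.0273] rot [ 1.000e-02 -1.000e-02  7.615e+01] yaw now 166.15 q [-1.3   0.69 -0.19  1.57  0.16  0.9  -0.22] t 0.8
```

>>> {"method": "play_rows", "body": {"translation": [[-0.04,-0.018,-0.0025],[-0.04,-0.018,-0.0025],[-0.04,-0.018,-0.0025],[-0.04,-0.018,-0.0025],[-0.04,-0.018,-0.0025],[-0.04,-0.018,-0.0025],[-0.04,-0.018,-0.0025],[-0.04,-0.018,-0.0025],[-0.04,-0.018,-0.0025],[-0.04,-0.018,-0.0025],[-0.04,-0.018,-0.0025],[0,0,0],[0,0,0],[0,0,0],[0,0,0],[0,0,0],[0,0,0],[0,0,0],[0,0,0],[0,0,0]], "delta_rot": [[0,0,0],[0,0,0],[0,0,0],[0,0,0],[0,0,0],[0,0,0],[0,0,0],[0,0,0],[0,0,0],[0,0,0],[0,0,0],[0,0,9.5],[0,0,9.5],[0,0,9.5],[0,0,9.5],[0,0,9.5],[0,0,9.5],[0,0,9.5],[0,0,9.5],[0,0,0]], "grip": [1,1,1,1,1,1,1,1,1,1,1,1,1,1,1,1,1,1,1,1]}}

```text
clock: 3.3
tool_pos: [0.5293, 0.3095, 0.3302]
eef_rot: [0.705, 0.709, -0.0, 0.0]
contact_force: [0.9, -0.3, 0.3]
opening: 1.0
finger_force: 0.0
```

```bash
python3 - <<'E'
from h import *
go([0.55,0.035,0.33],90)
C=cal("wrist"); im=r.snapshot("wrist"); cv2.imwrite("pics/w1.png",im); np.savez("c1.npz",K=C[0],e=C[1],R=C[2])
for n in["pin","pin_block"]: print(n,[(np.round(d["point"],3).tolist(),np.round(proj(*C,d["point"])),round(d["confidence"],2)) for d in r.look_for("wrist",n)][:4])
E
```

```text
shift [-0.2746  0.0194  0.0003] rot [0.01 0.01 0.27] yaw now 90.27 q [-0.68  0.64  0.14  1.58 -0.11  0.92 -0.5 ] t 3.3
pin [([0.55, 0.323, 0.087], array([339., 199.]), 0.91), ([0.56, 0.245, 0.08], array([347., 273.]), 0.69)]
pin_block [([0.552, 0.326, 0.058], array([340., 190.]), 0.75)]
```

View pics/w1.png

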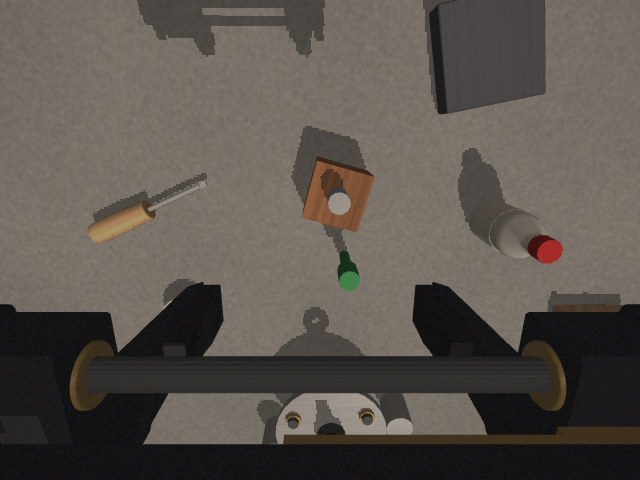

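The wrist view shows the steel pin's head at (340,202) in the wooden block, and the green one standing free at (349,280). The steel choice is confirmed; the turntable comes next.

>>> {"method": "play_rows", "body": {"translation": [[-0.04,0.002,0],[-0.04,0.002,0],[-0.04,0.002,0],[-0.04,0.002,0],[-0.04,0.002,0],[0,0,0],[0,0,0]], "delta_rot": [[0,0,0],[0,0,0],[0,0,0],[0,0,0],[0,0,0],[0,0,0],[0,0,0]], "grip": [1,1,1,1,1,1,1]}}

```text
clock: 4.32
tool_pos: [0.54, 0.11, 0.3303]
eef_rot: [0.706, 0.709, 0.0, -0.0]
contact_force: [-0.6, 1.7, -0.6]
opening: 1.003
finger_force: 0.0
```

```bash
python3 - <<'E'
from h import *
go([0.55,0.035,0.33],90)
C=cal("wrist"); im=r.snapshot("wrist"); cv2.imwrite("pics/w2.png",im); np.savez("c2.npz",K=C[0],e=C[1],R=C[2])
for n in["pin","pin_block","bar","eye","bored_post","plain_post"]: print(n,[(np.round(d["point"],3).tolist(),np.round(proj(*C,d["point"])),round(d["confidence"],2)) for d in r.look_for("wrist",n)][:4])
E
```

```text
shift [-0.0751  0.0097  0.0002] rot [ 0.01 -0.07  0.23] yaw now 90.23 q [-0.36  0.56  0.12  1.77 -0.09  0.82 -0.19] t 4.325
pin [([0.559, 0.238, 0.082], array([340.,  66.]), 0.67), ([0.636, 0.024, 0.048], array([402., 281.]), 0.57)]
pin_block [([0.549, 0.293, 0.043], array([328.,   7.]), 0.72)]
bar [([0.547, 0.033, 0.064], array([324., 279.]), 0.89)]
eye [([0.548, 0.027, 0.064], array([325., 284.]), 0.95)]
bored_post [([0.472, -0.026, 0.05], array([258., 320.]), 0.91)]
plain_post [([0.636, 0.024, 0.051], array([403., 282.]), 0.79)]
```

View pics/w2.png

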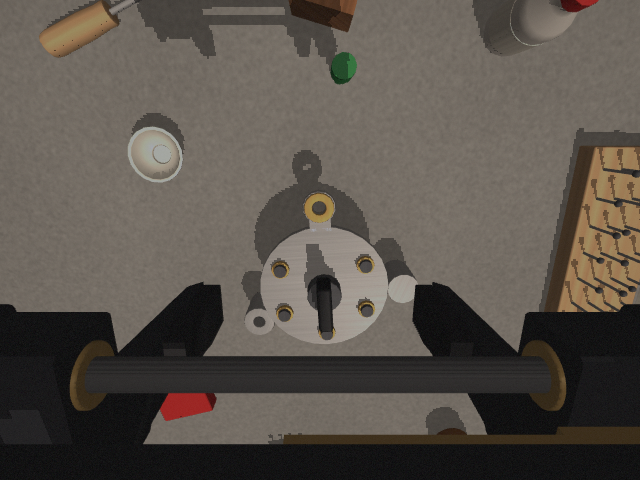

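The ear's hole is at (319,208), the bored post's hole at (259,322), the solid post at (402,289), and the bar's top runs from about (321,280) to (326,336).

```bash
python3 - <<'E'
from h import *
z=np.load("c2.npz");C=(z["K"],z["e"],z["R"]); im=cv2.imread("pics/w2.png"); g=cv2.cvtColor(im,cv2.COLOR_BGR2GRAY)
x0,y0=235,185; c=cv2.resize(im[185:350,235:425],None,fx=4,fy=4,interpolation=cv2.INTER_CUBIC);cv2.imwrite("pics/c2.png",c[:600,:800])
for n,t,zz in(("bored_post","bored_post",.048),("plain_post","plain_post",.048)):
    for cam,CC in(("wrist",C),("top",cal("top")),("side",cal("side"))):
        if cam!="wrist": r.snapshot(cam)
        for d in r.silhouettes(cam,t)[:1]:
            m=d["pixels"]; ys,xs=np.where(m); print(n,cam,round(d["confidence"],2),m.sum(),xs.min(),xs.max(),ys.min(),ys.max())
a=onz(*C,(259,322),.048);b=onz(*C,(402,289),.048)
print(a,b,np.linalg.norm(a-b),"expect",2*.09*np.sin(np.pi-1.9)) 
m=(a+b)/2;d=(b-a)[:2]/np.linalg.norm((b-a)[:2]);n=np.array([-d[1],d[0]]); 
ax=m[:2]+n*.09*np.cos(np.pi-1.9);print("axis",ax)
for h in(.064,.07,.077): e=onz(*C,(319,208),h)[:2]-ax;print(h,np.linalg.norm(e),np.degrees(np.arctan2(e[1],e[0])))
v=a[:2]-ax;print("post ang",np.degrees(np.arctan2(v[1],v[0])))
print(onz(*C,(321,280),.113),onz(*C,(326,336),.113))
E
```

```text
bored_post wrist 0.73 806 245 273 292 335
bored_post top 0.67 156 300 313 260 273
bored_post side 0.75 508 249 267 269 299
plain_post wrist 0.96 1014 385 417 260 301
plain_post top 0.55 145 282 295 198 210
plain_post side 0.66 511 249 267 269 299
[ 0.4724824  -0.02973221  0.048     ] [0.63646812 0.01340389 0.048     ] 0.1695642580922131 expect 0.1703340157837346
axis [0.5470734  0.01997466]
0.064 0.09030788114788749 93.42951378342605
0.07 0.09162328901466411 93.40072728926526
0.077 0.09315795986283383 93.36817052350635
post ang -146.32081622510685
[0.5436894  0.05297672 0.113     ] [ 0.54903923 -0.00627431  0.113     ]
```

View pics/c2.png

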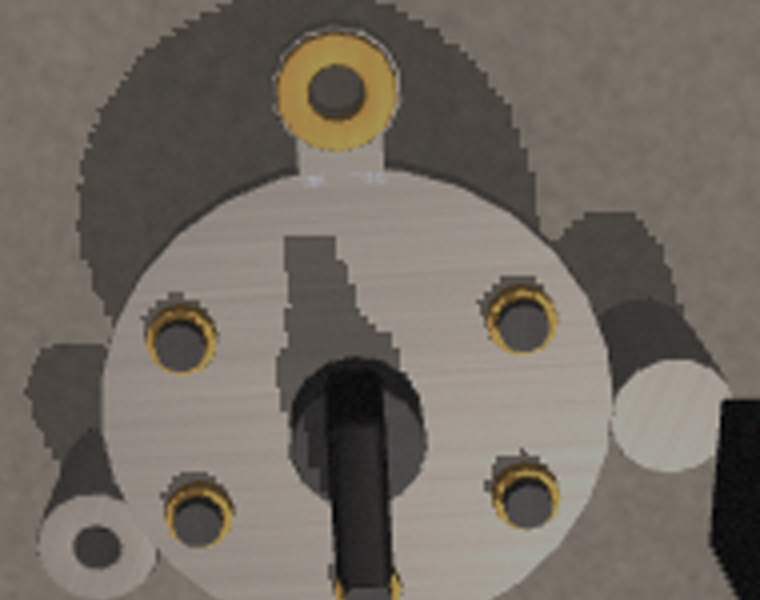

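```bash
python3 - <<'E'
from h import *
go([0.547,0.020,0.147],93.4)
E
```

```text
shift [-0.0893  0.0068  0.1832] rot [ 0.   -0.01 -3.26] yaw now 90.14 q [-0.36  0.56  0.12  1.77 -0.09  0.82 -0.19] t 5.175
```

>>> {"method": "play_rows", "body": {"translation": [[-0.0297,0.0023,0],[-0.0298,0.0023,0],[-0.0298,0.0022,0],[0,0,0.045],[0,0,0.045],[0,0,0.045],[0,0,0.03],[0,0,0.018],[0,0,0],[0,0,0]], "delta_rot": [[0,0,0],[0,0,0],[0,0,0],[0,0,-3.3],[0,0,0],[0,0,0],[0,0,0],[0,0,0],[0,0,0],[0,0,0]], "grip": [0,0,0,0,0,0,0,0,0,0]}}

```text
clock: 6.42
tool_pos: [0.5475, 0.02, 0.1479]
eef_rot: [0.686, 0.728, 0.0, 0.0]
contact_force: [-0.7, -0.7, -0.6]
opening: 0.501
finger_force: 0.0
```

>>> {"method": "play_rows", "body": {"translation": [[0,0,0],[0,0,0],[0,0,0],[0,0,0],[0,0,0],[0,0,0]], "delta_rot": [[0,0,0],[0,0,0],[0,0,0],[0,0,0],[0,0,0],[0,0,0]], "grip": [-1,-1,-1,-1,-1,-1], "squeeze": 40}}

```text
clock: 7.18
tool_pos: [0.5473, 0.02, 0.1475]
eef_rot: [0.685, 0.728, 0.0, 0.0]
contact_force: [0.4, -0.4, 5.1]
opening: 0.151
finger_force: 40.0
```

```bash
python3 - <<'E'
from h import *
s,p,T=st();print(s["contact_force"],s["moment"],s["opening"]);go([0.547,0.020,0.147],213.7)
E
```

```text
[ 0.37439471 -0.41361454  5.11178839] [-0.07354666  0.00269151  0.12821013] 0.1514255312467773
shift [-0.     -0.0003  0.0005] rot [ 4.0000e-02  5.0000e-02 -1.2025e+02] yaw now 93.45 q [-0.15  0.83  0.05  1.93 -0.09  0.39  0.03] t 7.175
```

>>> {"method": "play_rows", "body": {"translation": [[0,0,0],[0,0,0],[0,0,0],[0,0,0],[0,0,0],[0,0,0],[0,0,0],[0,0,0],[0,0,0],[0,0,0],[0,0,0],[0,0,0],[0,0,0],[0,0,0],[0,0,0],[0,0,0],[0,0,0],[0,0,0],[0,0,0],[0,0,0]], "delta_rot": [[0,0,-4],[0,0,-8],[0,0,-8],[0,0,-8],[0,0,-8],[0,0,-8],[0,0,-8],[0,0,-8],[0,0,-8],[0,0,-8],[0,0,-8],[0,0,-8],[0,0,-8],[0,0,-8],[0,0,-8],[0,0,-4],[0,0,-0.3],[0,0,0],[0,0,0],[0,0,0]], "grip": [-1,-1,-1,-1,-1,-1,-1,-1,-1,-1,-1,-1,-1,-1,-1,-1,-1,-1,-1,-1]}}

```text
clock: 9.68
tool_pos: [0.5476, 0.0209, 0.1475]
eef_rot: [-0.29, 0.957, 0.0, 0.001]
contact_force: [2.6, 3.7, 5.0]
opening: 0.158
finger_force: 40.0
```

```bash
python3 - <<'E'
from h import *
s,p,T=st();print(p,s["contact_force"],s["moment"],s["opening"]);go([0.547,0.020,0.147],213.7)
E
```

```text
[0.54764125 0.02093122 0.14750953] [2.57487593 3.74946286 4.97275079] [ 0.85658696 -0.43068002  0.0129009 ] 0.15792516416175964
shift [ 0.0011 -0.0004  0.0005] rot [0.02 0.13 0.06] yaw now -146.24 q [ 0.15  0.86 -0.45  1.91  0.71  0.53  1.36] t 9.675
```

>>> {"method": "play_rows", "body": {"translation": [[0,0,0],[0,0,0],[0,0,0],[0,0,-0.03],[0,0,-0.05],[0,0,-0.05],[0,0,-0.04],[0,0,0],[0,0,0]], "delta_rot": [[0,0,0],[0,0,0],[0,0,0],[0,0,0],[0,0,0],[0,0,0],[0,0,0],[0,0,0],[0,0,0]], "grip": [0,0,0,0,0,0,0,0,0]}}

```text
clock: 10.8
tool_pos: [0.5462, 0.0193, 0.3163]
eef_rot: [-0.29, 0.957, -0.0, -0.001]
contact_force: [0.1, 0.1, -0.6]
opening: 0.501
finger_force: 0.0
```

```bash
python3 - <<'E'
from h import *
C=cal("wrist"); im=r.snapshot("wrist"); cv2.imwrite("pics/w3.png",im); np.savez("c3.npz",K=C[0],e=C[1],R=C[2])
p=proj(*C,[.4725,-.0297,.062]);print("post/ear expected px",p,"axis px",proj(*C,[.547,.020,.113]), "plain px",proj(*C,[.6365,.0134,.048]))
u,v=map(int,p);c=im[max(v-80,0):v+70,max(u-100,0):u+100]; print(max(u-100,0),max(v-80,0));cv2.imwrite("pics/c3.png",cv2.resize(c,None,fx=4,fy=4,interpolation=cv2.INTER_CUBIC)[:600,:800])
go([.547,.02,.33])
E
```

```text
post/ear expected px [317.4111572  114.89205123] axis px [317.2636638 225.3926322] plain px [265.8506345  273.23140725]
217 34
shift [-0.0011  0.     -0.0142] rot [ 0.06 -0.17 -0.  ] yaw now -146.26 q [ 0.27  0.63 -0.66  1.77  0.48  0.9   1.57] t 10.85
```

View pics/c3.png

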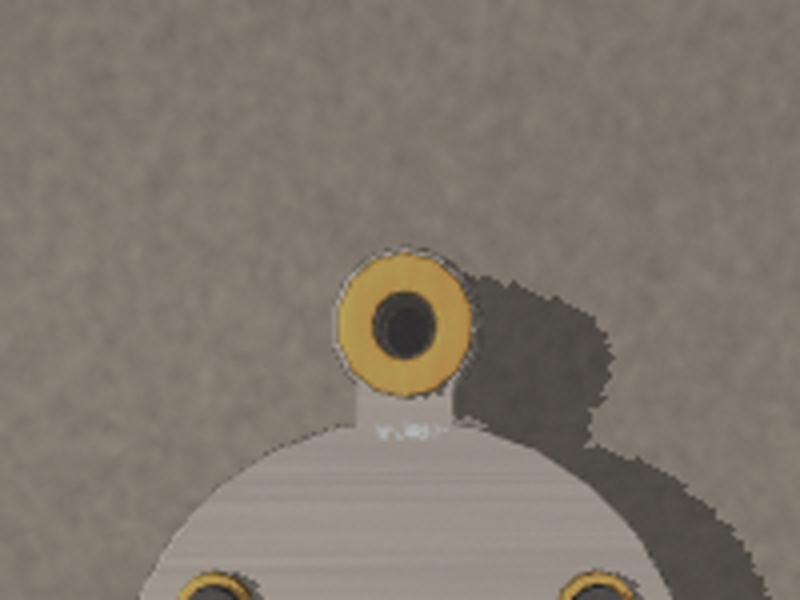

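The collar's centre is at (318,115) full-frame, against an expected post position of (317.4,114.9). The bore shows concentric below it, so the turn is good.

```bash
python3 - <<'E'
from h import *
z=np.load("c1.npz");C=(z["K"],z["e"],z["R"]);z=np.load("c3.npz");C3=(z["K"],z["e"],z["R"])
for h in(.064,.07,.077):print("hole",onz(*C3,(318,115),h))
p=onz(*C,(339.7,202.5),.088);print("pin",p)
go([p[0],p[1],.28])
E
```

```text
hole [ 0.4723434  -0.02916875  0.064     ]
hole [ 0.47253125 -0.02905485  0.07      ]
hole [ 0.47275041 -0.02892197  0.077     ]
pin [0.55017304 0.31986374 0.088     ]
shift [-0.1704  0.2476  0.0355] rot [ 0.06 -0.17 -0.  ] yaw now -146.26 q [ 0.27  0.63 -0.66  1.77  0.48  0.9   1.57] t 10.85
```

>>> {"method": "play_rows", "body": {"translation": [[-0.024,0.035,0.005],[-0.0243,0.0354,0.005],[-0.0243,0.0354,0.005],[-0.0243,0.0354,0.005],[-0.0243,0.0354,0.005],[-0.0243,0.0354,0.005],[-0.0243,0.0354,0.005],[0,0,0],[0,0,0]], "delta_rot": [[0,0,0],[0,0,0],[0,0,0],[0,0,0],[0,0,0],[0,0,0],[0,0,0],[0,0,0],[0,0,0]], "grip": [0,0,0,0,0,0,0,0,0]}}

```text
clock: 11.98
tool_pos: [0.5504, 0.3189, 0.2806]
eef_rot: [-0.29, 0.957, -0.001, -0.001]
contact_force: [0.7, -0.0, -0.7]
opening: 0.5
finger_force: 0.0
```

```bash
python3 - <<'E'
from h import *
C=cal("wrist"); im=r.snapshot("wrist"); np.savez("c4.npz",K=C[0],e=C[1],R=C[2])
for d in r.look_for("wrist","pin"): print(np.round(d["point"],3),proj(*C,d["point"]),d["confidence"])
p=proj(*C,[.550,.320,.088]);print(p)
u,v=map(int,p);x0,y0=max(u-100,0),max(v-75,0);print(x0,y0);cv2.imwrite("pics/c4.png",cv2.resize(im[y0:y0+150,x0:x0+200],None,fx=4,fy=4,interpolation=cv2.INTER_CUBIC))
go([.550,.320,.122])
E
```

```text
[0.559 0.241 0.081] [230.64683437 182.37791478] 0.76
[0.549 0.32  0.083] [319.2518702  225.40432154] 0.64
[318.99320999 228.16610326]
218 153
shift [-0.0005  0.0025  0.1594] rot [-0.09 -0.11  0.  ] yaw now -146.36 q [-0.29  0.78 -0.59  1.54  0.49  0.98  1.14] t 12.075
```

View pics/c4.png

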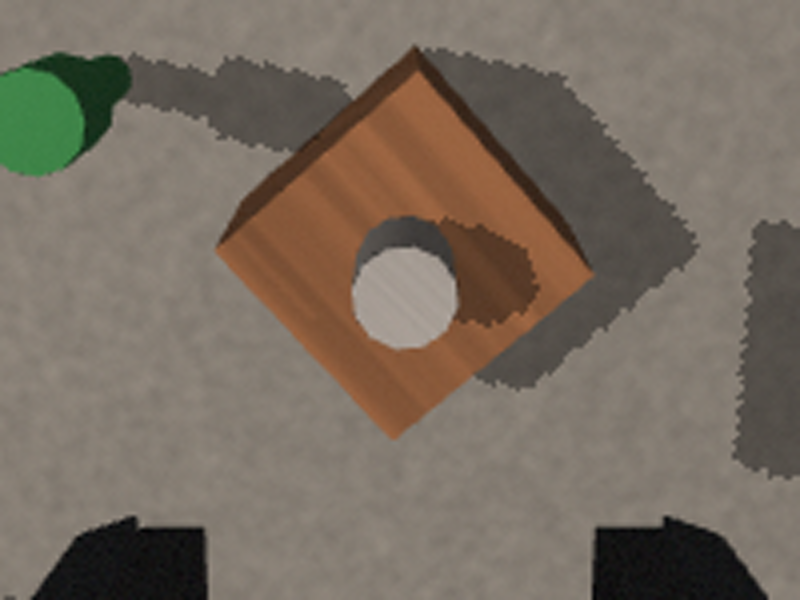

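```bash
python3 - <<'E'
from h import *
L=lambda n:(lambda z:(z["K"],z["e"],z["R"]))(np.load(n))
p=tri([L("c1.npz")+((339.7,202.5),),L("c4.npz")+((319.25,227.2),)]);print(p,onz(*L("c4.npz"),(319.25,227.2),.088))
go([p[0],p[1],.124])
E
```

```text
[0.54988763 0.31977037 0.08668487] [0.54921086 0.31972043 0.088     ]
shift [-0.0003  0.0023  0.1574] rot [-0.09 -0.11  0.  ] yaw now -146.36 q [-0.29  0.78 -0.59  1.54  0.49  0.98  1.14] t 12.075
```

>>> {"method": "play_rows", "body": {"translation": [[0,0.0023,0.02],[0,0,0.04],[0,0,0.04],[0,0,0.03],[0,0,0.018],[0,0,0.008],[0,0,0],[0,0,0]], "delta_rot": [[0,0,0],[0,0,0],[0,0,0],[0,0,0],[0,0,0],[0,0,0],[0,0,0],[0,0,0]], "grip": [0,0,0,0,0,0,0,0]}}

```text
clock: 13.08
tool_pos: [0.55, 0.3224, 0.1274]
eef_rot: [-0.29, 0.957, 0.0, 0.001]
contact_force: [-0.1, 0.1, -0.7]
opening: 0.501
finger_force: 0.0
```

>>> {"method": "play_rows", "body": {"translation": [[0,0,0],[0,0,0],[0,0,0],[0,0,0],[0,0,0],[0,0,0]], "delta_rot": [[0,0,0],[0,0,0],[0,0,0],[0,0,0],[0,0,0],[0,0,0]], "grip": [-1,-1,-1,-1,-1,-1], "squeeze": 60}}

```text
clock: 13.82
tool_pos: [0.5499, 0.3216, 0.1266]
eef_rot: [-0.29, 0.957, -0.0, 0.0]
contact_force: [1.3, -2.0, 4.7]
opening: 0.22
finger_force: 60.0
```

>>> {"method": "play_rows", "body": {"translation": [[0,0,-0.01],[0,0,-0.02],[0,0,-0.03],[0,0,-0.03],[0,0,-0.03],[0,0,0],[0,0,0]], "delta_rot": [[0,0,0],[0,0,0],[0,0,0],[0,0,0],[0,0,0],[0,0,0],[0,0,0]], "grip": [-1,-1,-1,-1,-1,-1,-1]}}

```text
clock: 14.7
tool_pos: [0.5488, 0.3219, 0.246]
eef_rot: [-0.291, 0.957, 0.0, -0.001]
contact_force: [0.0, -0.2, -1.0]
opening: 0.222
finger_force: 60.0
```

```bash
python3 - <<'E'
from h import *
s,p,T=st();print(p,s["contact_force"],s["moment"],s["opening"])
r.snapshot("wrist");C=cal("wrist")
for c in("wrist","side"):
    im=r.snapshot(c);C=cal(c)
    g=T.apply([0,0,.045])+p; print(c,proj(*C,g))
    for d in r.silhouettes(c,"pin"):
        ys,xs=np.where(d["pixels"]);print(round(d["confidence"],2),xs.min(),xs.max(),ys.min(),ys.max(),xs.mean(),ys.mean())
    if c=="side":
        u,v=map(int,proj(*C,g));cv2.imwrite("pics/s5.png",cv2.resize(im[v-60:v+60,u-60:u+60],None,fx=5,fy=5,interpolation=cv2.INTER_CUBIC));
go([.4725,-.0292,.22],-146.3)
E
```

```text
[0.548763   0.32193522 0.24597534] [ 0.03792134 -0.15022666 -1.00163476] [0.05308446 0.06161285 0.03017974] 0.2224047196600799
wrist [317.64387644 325.18017067]
0.87 192 239 170 205 214.11930405965202 186.12261806130903
0.64 290 345 250 352 317.42890382626683 308.08712512926576
side [269.24343413 309.68257387]
0.72 269 275 333 354 271.9449541284404 343.9633027522936
0.64 270 280 336 373 275.78632478632477 356.9059829059829
shift [ 0.2586 -0.2492  0.0256] rot [ 0.01 -0.1   0.06] yaw now -146.24 q [-0.3   0.82 -0.57  1.57  0.52  0.91  1.11] t 14.95
```

View pics/s5.png

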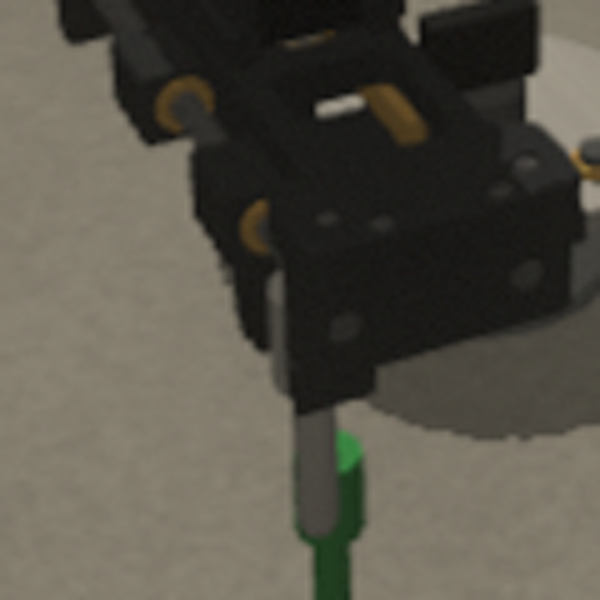

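```bash
python3 - <<'E'
from h import *
im=r.snapshot("wrist");C=cal("wrist");s,p,T=st()
cv2.imwrite("pics/w6.png",cv2.resize(im[220:370,220:420],None,fx=4,fy=4,interpolation=cv2.INTER_CUBIC))
th=np.linspace(0,6.28,73)
for o in(-1,0,1,2):
    f=lambda R,z:np.array([proj(*C,p+T.apply([o/1000+R*np.cos(t),R*np.sin(t),z])) for t in th])
    A,B,D=f(.0042,.1206),f(.006,.1156),f(.011,.0686);print(o,"tip v",A[:,1].min(),A[:,1].mean(),A[:,1].max(),"u",A[:,0].mean(),"shoulder",B[:,1].min(),"headbottom",D[:,1].min())
E
```

```text
-1 tip v 253.4824122354511 259.8108258946459 266.27199594554537 u 317.14587768485563 shoulder 253.47848942036333 headbottom 277.5684990314689
0 tip v 251.94023599531562 258.2859268054644 264.76468667824275 u 317.1471896862412 shoulder 251.89736588340318 headbottom 275.58322173892014
1 tip v 250.393828501016 256.7568673117638 263.25328893450654 u 317.14850526713025 shoulder 250.3117945363459 headbottom 273.5907760063024
2 tip v 248.8431723147529 255.22363036366295 261.7377860571638 u 317.1498244421918 shoulder 248.721756584759 headbottom 271.5911229376836
```

View pics/w6.png

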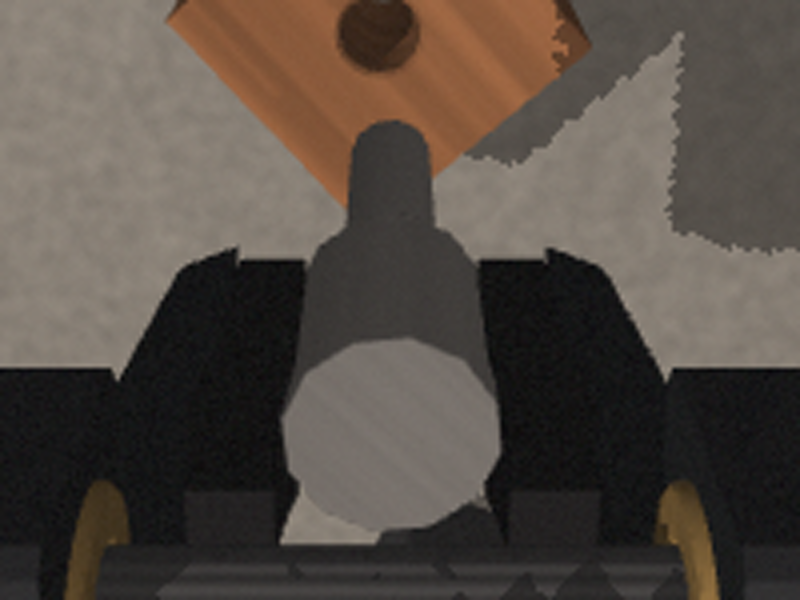

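The pin hangs straight in the fingers. Its tip edge at v≈250 puts it about 1.1 mm along tool +x and 0.3 mm along +y.

```bash
python3 - <<'E'
from h import *
go([.4736,-.0289,.22],-146.3)
E
```

```text
shift [ 0.2577 -0.2496  0.0257] rot [ 0.01 -0.08  0.06] yaw now -146.24 q [-0.3   0.82 -0.57  1.57  0.52  0.91  1.11] t 15.0
```

>>> {"method": "play_rows", "body": {"translation": [[0.02,-0.0196,0],[0.03,-0.029,0],[0.03,-0.029,0],[0.03,-0.029,0],[0.03,-0.029,0],[0.03,-0.029,0],[0.03,-0.029,0],[0.03,-0.029,0],[0.02,-0.019,0],[0.0077,-0.008,0],[0,0,0.02],[0,0,0],[0,0,0]], "delta_rot": [[0,0,0],[0,0,0],[0,0,0],[0,0,0],[0,0,0],[0,0,0],[0,0,0],[0,0,0],[0,0,0],[0,0,0],[0,0,0],[0,0,0],[0,0,0]], "grip": [-1,-1,-1,-1,-1,-1,-1,-1,-1,-1,-1,-1,-1]}}

```text
clock: 16.62
tool_pos: [0.4743, -0.0277, 0.2266]
eef_rot: [-0.291, 0.957, 0.0, 0.0]
contact_force: [0.0, -1.4, -0.5]
opening: 0.224
finger_force: 60.0
```

```bash
python3 - <<'E'
from h import *
go([.4736,-.0289,.20],-146.3)
im=r.snapshot("wrist");C=cal("wrist");s,p,T=st()
print(s["contact_force"])
for n,q in(("collar",[.4725,-.0293,.066]),("tip",p+T.apply([.0011,.0003,.1206]))): print(n,proj(*C,q))
cv2.imwrite("pics/w7.png",cv2.resize(im[180:330,220:420],None,fx=4,fy=4,interpolation=cv2.INTER_CUBIC))
E
```

```text
shift [ 0.0013 -0.0006  0.0266] rot [0.02 0.06 0.13] yaw now -146.17 q [ 0.31  0.68 -0.56  2.07  0.66  0.58  1.44] t 16.625
[ 0.24723869  0.06362237 -1.08564019]
collar [316.91981796 235.54769368]
tip [317.56318139 256.70176187]
```

View pics/w7.png

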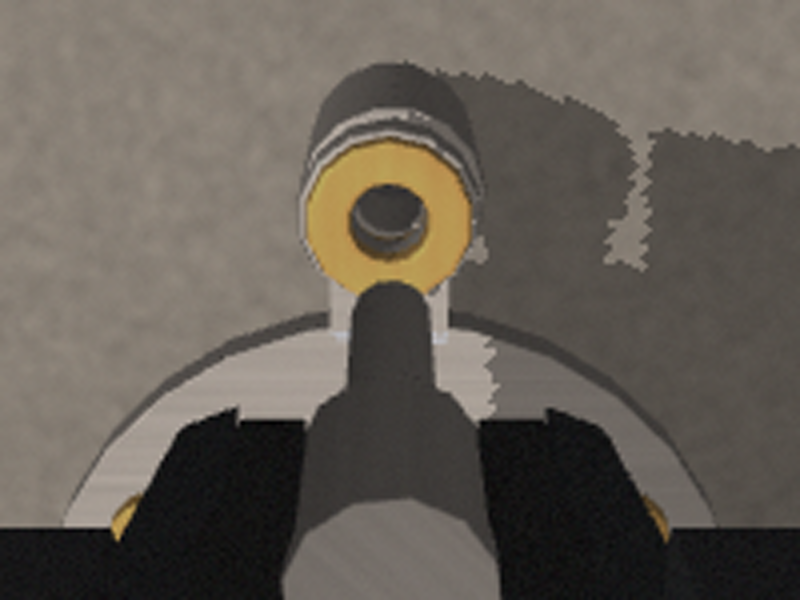

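The collar's hole is at (317,235.3), as predicted. The tip is in line with it after a correction of about 1.3 mm.

>>> {"method": "play_rows", "body": {"translation": [[0.0013,-0.0006,0.01],[0,0,0.01],[0,0,0.005],[0,0,0],[0,0,0],[0,0,0]], "delta_rot": [[0,0,0],[0,0,0],[0,0,0],[0,0,0],[0,0,0],[0,0,0]], "grip": [-1,-1,-1,-1,-1,-1]}}

```text
clock: 17.42
tool_pos: [0.4732, -0.0299, 0.2014]
eef_rot: [-0.29, 0.957, -0.0, 0.0]
contact_force: [-0.6, 0.1, -0.9]
opening: 0.224
finger_force: 60.0
```

```bash
python3 - <<'E'
from h import *
go([.4736,-.0289,.17],-146.3);print(r.get_state()["contact_force"])
E
```

```text
shift [-0.0009  0.0006  0.0314] rot [-0.01  0.03  0.05] yaw now -146.25 q [ 0.28  0.71 -0.51  2.1   0.72  0.51  1.39] t 17.425
[-0.5717135   0.05154031 -0.8932875 ]
```

>>> {"method": "play_rows", "body": {"translation": [[-0.0009,0.0006,0.004],[0,0,0.006],[0,0,0.006],[0,0,0.004],[0,0,0.004],[0,0,0],[0,0,0]], "delta_rot": [[0,0,0],[0,0,0],[0,0,0],[0,0,0],[0,0,0],[0,0,0],[0,0,0]], "grip": [-1,-1,-1,-1,-1,-1,-1]}}

```text
clock: 18.3
tool_pos: [0.4736, -0.0289, 0.1773]
eef_rot: [-0.29, 0.957, 0.0, 0.0]
contact_force: [0.3, 0.1, -0.4]
opening: 0.223
finger_force: 60.0
```

```bash
python3 - <<'E'
from h import *
go([.4736,-.0289,.16],-146.3);s=r.get_state();print(s["contact_force"],s["moment"])
E
```

```text
shift [-0.0001  0.      0.0173] rot [-0.    0.01  0.05] yaw now -146.25 q [ 0.25  0.75 -0.46  2.11  0.77  0.45  1.34] t 18.3
[ 0.3410375   0.09252154 -0.399648  ] [0.03539471 0.05447079 0.02973123]
```

In the collar with no side force. On down past the post's mouth.

>>> {"method": "play_rows", "body": {"translation": [[0,0,0.003],[0,0,0.003],[0,0,0.003],[0,0,0.003],[0,0,0.003],[0,0,0.002],[0,0,0],[0,0,0]], "delta_rot": [[0,0,0],[0,0,0],[0,0,0],[0,0,0],[0,0,0],[0,0,0],[0,0,0],[0,0,0]], "grip": [-1,-1,-1,-1,-1,-1,-1,-1]}}

```text
clock: 19.3
tool_pos: [0.4735, -0.0288, 0.1602]
eef_rot: [-0.29, 0.957, 0.0, 0.0]
contact_force: [-0.1, 1.8, -1.4]
opening: 0.223
finger_force: 60.0
```

>>> {"method": "play_rows", "body": {"translation": [[0,0,0.003],[0,0,0.003],[0,0,0.002],[0,0,0],[0,0,0]], "delta_rot": [[0,0,0],[0,0,0],[0,0,0],[0,0,0],[0,0,0]], "grip": [-1,-1,-1,-1,-1]}}

```text
clock: 19.92
tool_pos: [0.4735, -0.0288, 0.1521]
eef_rot: [-0.29, 0.957, 0.0, -0.0]
contact_force: [-0.2, 1.8, -1.9]
opening: 0.225
finger_force: 60.0
```

>>> {"method": "play_rows", "body": {"translation": [[0,0,0.0015],[0,0,0.0015],[0,0,0.001],[0,0,0],[0,0,0]], "delta_rot": [[0,0,0],[0,0,0],[0,0,0],[0,0,0],[0,0,0]], "grip": [-1,-1,-1,-1,-1]}}

```text
clock: 20.55
tool_pos: [0.4737, -0.0287, 0.1485]
eef_rot: [-0.29, 0.957, 0.0, 0.0]
contact_force: [-0.7, 2.3, 5.4]
opening: 0.221
finger_force: 60.0
```

>>> {"method": "play_rows", "body": {"translation": [[0,0,0.001],[0,0,0.001],[0,0,0]], "delta_rot": [[0,0,0],[0,0,0],[0,0,0]], "grip": [-1,-1,-1]}}

```text
clock: 20.92
tool_pos: [0.4737, -0.0287, 0.1465]
eef_rot: [-0.29, 0.957, 0.0, 0.0]
contact_force: [-1.0, 2.0, 5.8]
opening: 0.222
finger_force: 60.0
```

>>> {"method": "play_rows", "body": {"translation": [[0,0,0.001],[0,0,0.001],[0,0,0.001],[0,0,0]], "delta_rot": [[0,0,0],[0,0,0],[0,0,0],[0,0,0]], "grip": [-1,-1,-1,-1]}}

```text
clock: 21.42
tool_pos: [0.4737, -0.0287, 0.1435]
eef_rot: [-0.29, 0.957, 0.0, 0.0]
contact_force: [-1.4, 3.2, 5.6]
opening: 0.221
finger_force: 60.0
```

>>> {"method": "play_rows", "body": {"translation": [[0,0,0.001],[0,0,0.001],[0,0,0]], "delta_rot": [[0,0,0],[0,0,0],[0,0,0]], "grip": [-1,-1,-1]}}

```text
clock: 21.8
tool_pos: [0.4737, -0.0286, 0.1415]
eef_rot: [-0.29, 0.957, 0.0, 0.001]
contact_force: [-0.6, 3.2, 5.8]
opening: 0.222
finger_force: 60.0
```

>>> {"method": "play_rows", "body": {"translation": [[-0.0003,0.0005,0.001],[0,0,0.001],[0,0,0]], "delta_rot": [[0,0,0],[0,0,0],[0,0,0]], "grip": [-1,-1,-1]}}

```text
clock: 22.18
tool_pos: [0.4738, -0.0285, 0.1395]
eef_rot: [-0.29, 0.957, -0.0, 0.0]
contact_force: [-0.6, 1.3, 5.4]
opening: 0.219
finger_force: 60.0
```

>>> {"method": "play_rows", "body": {"translation": [[0,0,0.001],[0,0,0.001],[0,0,0]], "delta_rot": [[0,0,0],[0,0,0],[0,0,0]], "grip": [-1,-1,-1]}}

```text
clock: 22.55
tool_pos: [0.4738, -0.0284, 0.1375]
eef_rot: [-0.29, 0.957, -0.0, 0.0]
contact_force: [-0.6, 1.8, 6.5]
opening: 0.219
finger_force: 60.0
```

>>> {"method": "play_rows", "body": {"translation": [[0,0,0.001],[0,0,0.0005],[0,0,0]], "delta_rot": [[0,0,0],[0,0,0],[0,0,0]], "grip": [-1,-1,-1]}}

```text
clock: 22.92
tool_pos: [0.4738, -0.0284, 0.1361]
eef_rot: [-0.29, 0.957, -0.0, 0.0]
contact_force: [-0.6, 0.4, 6.2]
opening: 0.219
finger_force: 60.0
```

>>> {"method": "play_rows", "body": {"translation": [[0,0,0.001],[0,0,0]], "delta_rot": [[0,0,0],[0,0,0]], "grip": [-1,-1]}}

```text
clock: 23.18
tool_pos: [0.4738, -0.0284, 0.1351]
eef_rot: [-0.29, 0.957, -0.0, 0.0]
contact_force: [-1.5, 1.2, 6.3]
opening: 0.222
finger_force: 60.0
```

>>> {"method": "play_rows", "body": {"translation": [[0,0,0.001],[0,0,0]], "delta_rot": [[0,0,0],[0,0,0]], "grip": [-1,-1]}}

```text
clock: 23.42
tool_pos: [0.4738, -0.0283, 0.1341]
eef_rot: [-0.29, 0.957, -0.0, 0.001]
contact_force: [-0.3, 2.1, 6.1]
opening: 0.22
finger_force: 60.0
```

>>> {"method": "play_rows", "body": {"translation": [[0,0,0.001],[0,0,0]], "delta_rot": [[0,0,0],[0,0,0]], "grip": [-1,-1]}}

```text
clock: 23.68
tool_pos: [0.4738, -0.0283, 0.1337]
eef_rot: [-0.29, 0.957, -0.0, 0.001]
contact_force: [-1.8, 2.1, 14.1]
opening: 0.218
finger_force: 60.0
```

>>> {"method": "play_rows", "body": {"translation": [[0,0,0.0005],[0,0,0]], "delta_rot": [[0,0,0],[0,0,0]], "grip": [-1,-1]}}

```text
clock: 23.92
tool_pos: [0.4738, -0.0283, 0.1336]
eef_rot: [-0.29, 0.957, -0.001, 0.001]
contact_force: [-2.1, 2.0, 18.4]
opening: 0.225
finger_force: 60.0
```

>>> {"method": "play_rows", "body": {"translation": [[0,0,0.0005],[0,0,0]], "delta_rot": [[0,0,0],[0,0,0]], "grip": [-1,-1]}}

```text
clock: 24.18
tool_pos: [0.4738, -0.0283, 0.1336]
eef_rot: [-0.29, 0.957, -0.001, 0.001]
contact_force: [-3.8, 1.5, 25.1]
opening: 0.222
finger_force: 60.0
```

>>> {"method": "play_rows", "body": {"translation": [[0,0,0.00015],[0,0,0]], "delta_rot": [[0,0,0],[0,0,0]], "grip": [-1,-1]}}

```text
clock: 24.42
tool_pos: [0.4738, -0.0283, 0.1335]
eef_rot: [-0.29, 0.957, -0.001, 0.001]
contact_force: [-4.4, 2.1, 26.1]
opening: 0.227
finger_force: 60.0
```

>>> {"method": "play_rows", "body": {"translation": [[0,0,0],[0,0,0],[0,0,0],[0,0,0],[0,0,0]], "delta_rot": [[0,0,0],[0,0,0],[0,0,0],[0,0,0],[0,0,0]], "grip": [-1,-1,-1,-1,-1]}}

```text
clock: 25.05
tool_pos: [0.4738, -0.0283, 0.1335]
eef_rot: [-0.29, 0.957, -0.001, 0.001]
contact_force: [-4.4, 1.7, 25.6]
opening: 0.224
finger_force: 60.0
```

Held at about 20 N on the collar (26 N in all, less the plug's 6 to 7). Now I ease off and let go.

>>> {"method": "play_rows", "body": {"translation": [[0,0,-0.0008],[0,0,-0.0008],[0,0,0],[0,0,0],[0,0,0],[0,0,0],[0,0,-0.01],[0,0,-0.03],[0,0,-0.04],[0,0,-0.04],[0,0,-0.04],[0,0,0],[0,0,0]], "delta_rot": [[0,0,0],[0,0,0],[0,0,0],[0,0,0],[0,0,0],[0,0,0],[0,0,0],[0,0,0],[0,0,0],[0,0,0],[0,0,0],[0,0,0],[0,0,0]], "grip": [-1,-1,-0.2,-0.2,-0.2,-0.2,-0.2,-0.2,-0.2,-0.2,-0.2,-0.2,-0.2]}}

```text
clock: 26.68
tool_pos: [0.4729, -0.0288, 0.2929]
eef_rot: [-0.29, 0.957, -0.0, -0.0]
contact_force: [0.5, -0.6, -0.4]
opening: 0.4
finger_force: 0.0
```

```bash
python3 - <<'E'
from h import *
s=r.get_state();print(s["opening"],s["contact_force"],s["clock"])
im=r.snapshot("wrist");C=cal("wrist")
u,v=map(int,proj(*C,[.4725,-.0293,.095]));print(u,v)
cv2.imwrite("pics/w8.png",cv2.resize(im[max(v-70,0):v+80,u-100:u+100],None,fx=4,fy=4)[:600])
# check: head top at tip .013 -> z .095
for d in r.silhouettes("wrist","pin")[:2]:
    ys,xs=np.where(d["pixels"]);print(d["confidence"],xs.min(),xs.max(),ys.min(),ys.max())
th=np.linspace(0,6.28,73)
for z in(.064,.0935,.097):
    P=np.array([proj(*C,[.4725+.011*np.cos(t),-.0293+.011*np.sin(t),z]) for t in th]);print(z,P.min(0),P.max(0))
E
```

```text
0.39992602211931016 [ 0.49086659 -0.57404873 -0.40031169] 26.675
316 225
0.79 305 330 206 237
0.064 [304.52634175 204.52582606] [328.79784433 228.15439594]
0.0935 [303.29745237 211.90034627] [329.91641031 237.62766312]
0.097 [303.13569733 212.87213411] [330.06364925 238.87326053]
```

View pics/w8.png

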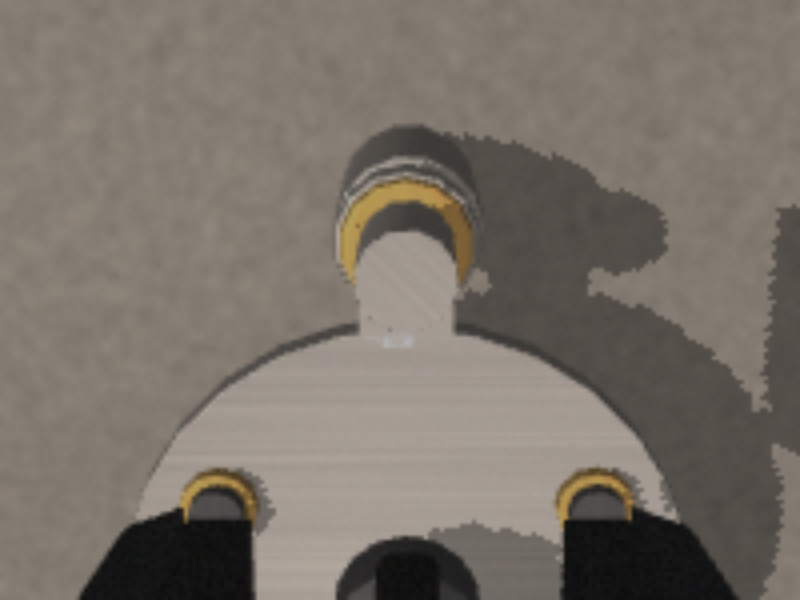

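The pin stands upright in the collar with its head seated; its top is around (317,225) full-frame, matching the home height. The gripper is clear.

```bash
python3 -c "
from plant import r
print(r.finish_job())"
```

```text
the job is handed in; nothing more can be done
None
```

I turned the ear the short way onto the bored post, pressed the steel pin home with about 20 N on the collar for over half a second and released it. The job is handed in; the hand-in returned no verdict. The 20 N is worked out from the wrist force less the plug's share.

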